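# Lock the loaded skate-wheel stand

### The arm

A 7-joint arm with a two-finger parallel gripper is mounted at the origin on the work surface. World frame = base frame: x ahead of the robot, y to its left, z up, the work surface at z = 0. Lengths are in m, angles in degrees, forces in N, time in s.
With the tool pointing down it reaches from about 0.425 to 0.875 m from the base axis. Payload 4.7 kg.
Tool frame: the origin (TCP) lies at the very end of the fingers, on their centre line; the grasp point (between the pads) lies env.tcp_to_grasp behind it (env.tcp_to_grasp is the distance from the TCP to the grasp point, in m); z points along the fingers, x is the direction in which the jaws open and shut, and the axes are right-handed (so a half turn about z gives the same grasp; the last joint's range is limited). The gripper opens to 87 mm and grips with 3 to 60 N. Pads are 19 mm wide; open, the fingers measure 117 mm over their backs; the gripper's body (75 mm by 190 mm) begins 51 mm behind the grasp point.
Start: joints at [-74.651, 18.392, -4.016, 83.108, 1.295, 78.541, -3.26], TCP at [0.163, 0.629, 0.223] pointing down, gripper open.
Joint ranges: [-163.93, 163.93], [-17.29, 119.83], [-79.2, 71.16], [3.27, 140.29], [-89.18, 269.18], [5.43, 117.66], [-154.24, 154.24]. Speed limits (degrees/s): [147.25, 147.25, 180, 180, 180, 180, 180].

### API

Orientations are given as [roll, pitch, yaw] about the fixed x, y, z axes, in that order (R = Rz(yaw) Ry(pitch) Rx(roll)).
In Python, from cell import env gives the robot as it stands. The module is installed in compiled form; this text tells all that it offers.
- The arm moves only by the tool send_rows, never from a script. Its argument "steps" is a list of rows, each a list of 3 entries, a list of its own where there are three numbers: the shift along the tool's x, y, z in m, then the turn, a rotation vector about the tool's x, y, z in rad, then the finger opening in m, from 0 to 0.087. A call has exactly 5 rows; each row is the pose to reach, as a shift and turn from the pose commanded when the call began, along the tool's axes at that moment; what a row does not reach only later rows make up. A row lasts 1/12 s, in which the tool goes at most 41.7 mm and 7.16 degrees, less where a joint would pass 70% of its speed; a pose out of reach is approached as far as the arm can. A call with a gripper value outside its range is refused whole. The fingers move at their own pace and stop on an object; "grip_force" is the grip in N (left out, the last holds). Time passes only in rows, so rows that repeat a pose let the fingers close, or fill a call up. It gives the time, the measured TCP pose, the force and the opening at its end, in the units of the state.
- env.get_obs(): the state, without advancing time (a new reading comes with each control period).
- env.read_camera(name): name is "scene" or "top" or "wrist"; returns a dict with "pixels" (420x560x3 uint8, red, green, blue), "fx", "fy", "cx", "cy" (pixels), "position" and "rotation" of the camera in the world. Camera axes: x right, y up, looking along -z (the intrinsics and any distortion apply to the point x, -y, -z); pixel columns grow to the right and rows downward; lengths in m; the calibration is good to about 2 mm. A picture is of the moment at which its call begins. There is no depth.
- env.sign_off(): hands the job in, once; it reports no verdict.
The state is a dict: "time_s": time; "qpos": joint angles; "joint_velocities": joint speeds; "effort": joint torques, N m; "tool_pos": TCP position; "tool_rot": TCP orientation; "force": force on the tool from outside, world axes, zero at the start; "wrist_torque": the same for the moment, N m; "grip_width": finger opening in m.
Only numpy, scipy, OpenCV 4.12 (cv2) and the standard library are available. Lean on these libraries where they do the work, as an engineer would, in place of code of your own. Each camera call takes 0.05 s, during which the arm holds its last target.

### The job

Two identical slotted aluminium stands are bolted to the counter; one holds three mint-green skate wheels, the other is empty. On the stand that holds the wheels, slide the black upright grip to the left (as the robot sees it) fully home against its steel end stop, so that the hooks close over the wheel axles, then let go. Leave the slide of the empty stand as it is.

Things in the scene. Friction and masses are not known exactly. Their poses are not given: they have to be found in the camera images.
- lock_full_grip (a point): Grip of the slide on the stand WITH three wheels: an upright black fin, 30 mm (x) by 14 mm (y), top 70 mm above the counter. Point on its centre line, 14 mm below its top. Axes: x towards the wheels, y left along the track, z up; yaw up to 15 deg. The carriage and stop beside it are at most 24 mm high; from 45 mm along +x stand keeper hooks (58 mm), plate (63 mm) and wheels (76 mm high).
- lock_full (a joint): Travel of that slide in m: 0 is open (right end of its track), 0.060 is fully home against the steel block at the left end. Starts between 0 and 0.015. It moves along +y of the grip's frame against a steady friction of about 3 N, has no spring and stays where it is left.
- lock_empty_grip (a point): The same point on the identical grip of the EMPTY stand (no wheels), same sizes and axes. To be left alone. The stands are side by side, fixed to the counter; which is on the left varies.
- lock_empty (a joint): Travel of the empty stand's slide in m, 0 to 0.060 as for the other; to be left where it is.

How it is judged (in metres and radians):
At the end, for the whole second after the job is handed in: The loaded stand's slide is within 10 mm of its end stop (joint above 0.050 m) and the empty stand's slide has moved less than 10 mm (value of joint lock_full above 0.05 m and distance of lock_empty_grip from where it was at the start of the episode below 0.01 m); the robot touches nothing.
It fails at once if the empty stand's slide is moved by more than 10 mm (distance of lock_empty_grip from where it was at the start of the episode above 0.01 m).
It also fails if it takes over 26 s, if anything falls off the work surface, if the arm or the gripper's body presses on something with over 40 N, if the wrist force passes 120 N, or if a joint passes its speed limit or range.

## Working session

There is one attempt and no reset: what is moved stays moved. The work goes in short steps, Python scripts to look and compute and a tool call to move; the robot and the scene stay as the last step left them, time stands still between calls to the robot, and variables do not carry over. Pictures are saved under pics/ and viewed, and the job is handed in when it is done.

Besides the shell and the picture viewer there is one more tool, called after "Call:" by a JSON object that holds its "fn" and its "kwargs", one argument or row to a line. send_rows: Moves the arm, as the interface text tells. Its arguments: {"type":"object","properties":{"steps":{"type":"array"},"grip_force":{"type":"number"}},"required":["steps"]}

```bash
mkdir -p pics; python3 - <<'E'
from cell import env
import cv2
o=env.get_obs();print(o['time_s'],o['tool_pos'],o['tool_rot'],o['grip_width'],env.tcp_to_grasp,o['force'])
for n in ['scene','top']:
    c=env.read_camera(n);cv2.imwrite(f'pics/{n}0.png',c['pixels'][:,:,::-1]);print(n,{k:v for k,v in c.items() if k!='pixels'})
E
```

```text
0.0 [0.16312542 0.62863819 0.22144248] [1.79992375e+02 1.08422810e-01 7.54588977e+01] 0.08741164854337553 0.0187 [0.39654139 0.63434215 0.22512227]
scene {'fx': 458.4186633307652, 'fy': 458.4186633307652, 'cx': 279.8678353620239, 'cy': 205.0227856212745, 'position': array([0.93929418, 0.11713348, 0.59646568]), 'rotation': array([ 40.55170901,   1.06952141, 110.36513236])}
top {'fx': 447.16521598402045, 'fy': 447.16521598402045, 'cx': 282.528917492006, 'cy': 205.21007713323237, 'position': array([ 0.46704669, -0.01377918,  0.9165732 ]), 'rotation': array([  4.21039829,  -0.68078722, -88.58253097])}
```

View pics/scene0.png

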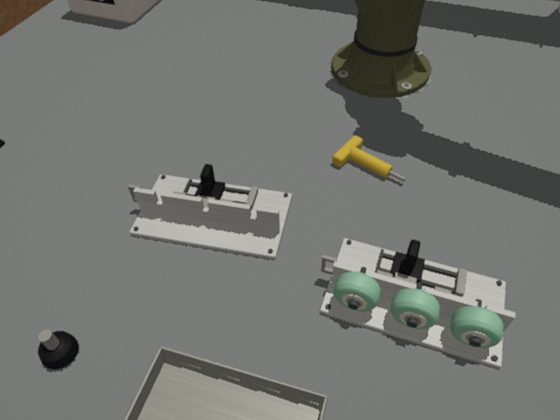

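View pics/top0.png

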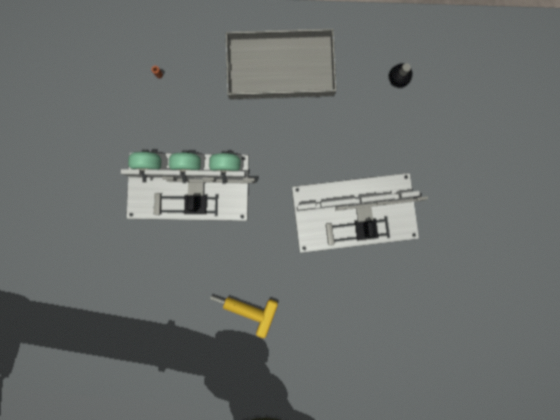

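The loaded stand is on the robot's left: its grip is near (196,203) in top and (412,255) in scene. I'll enlarge both.

```bash
python3 - <<'E'
import cv2
a=cv2.imread('pics/top0.png')[145:230,120:260];b=cv2.imread('pics/scene0.png')[230:330,330:520]
cv2.imwrite('pics/ct.png',cv2.resize(a,None,fx=5.7,fy=5.7,interpolation=cv2.INTER_CUBIC))
cv2.imwrite('pics/cs.png',cv2.resize(b,None,fx=4,fy=4,interpolation=cv2.INTER_CUBIC))
E
```

```text
(no output)
```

View pics/ct.png

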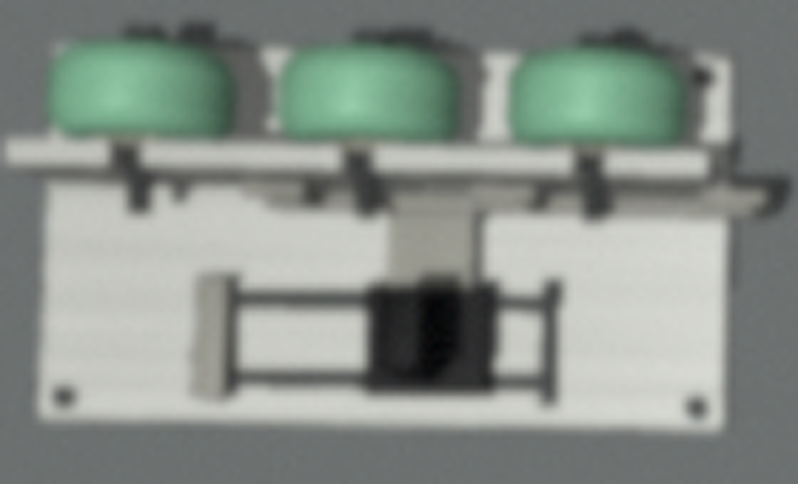

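View pics/cs.png

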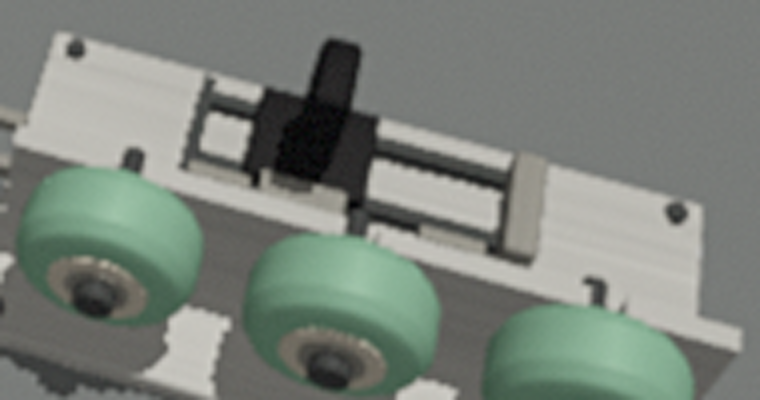

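```bash
cat > h.py <<'E'
import numpy as np
from scipy.spatial.transform import Rotation as R
K={'scene':(458.4186633307652,279.8678353620239,205.0227856212745,[0.93929418,0.11713348,0.59646568],[40.55170901,1.06952141,110.36513236]),
'top':(447.16521598402045,282.528917492006,205.21007713323237,[0.46704669,-0.01377918,0.9165732],[4.21039829,-0.68078722,-88.58253097])}
def ray(n,u,v):
    f,cx,cy,p,r=K[n] if isinstance(n,str) else n
    d=R.from_euler('xyz',r,degrees=True).apply([(u-cx)/f,-(v-cy)/f,-1]);return np.array(p),d
def onz(n,u,v,z):
    p,d=ray(n,u,v);return p+d*(z-p[2])/d[2]
E
python3 - <<'E'
from h import *
T=lambda x,y:(120+x/5.7,145+y/5.7)
S=lambda x,y:(330+x/4,230+y/4)
for n,p,z in [('finc',(440,327),.07),('finL',(418,327),.07),('finR',(461,327),.07),('finfar',(440,280),.07),('finnear',(440,378),.07),('pl',(42,420),.008),('pr',(722,430),.008),('boltl',(65,397),.008),('boltr',(697,408),.008),('stopT',(200,275),.024),('stopTr',(228,275),.024),('stopB',(195,395),.024),('bar',(550,340),.02)]: print('top',n,onz('top',*T(*p),z).round(4))
for n,p,z in [('finfarL',(362,45),.07),('finfarR',(327,42),.07),('boltr',(75,48),.008),('boltl',(677,212),.008),('stopfar',(520,155),.024),('stopnear',(502,255),.024)]: print('sc',n,onz('scene',*S(*p),z).round(4))
E
```

```text
top finc [0.5309 0.1395 0.07  ]
top finL [0.5307 0.1468 0.07  ]
top finR [0.531  0.1325 0.07  ]
top finfar [0.5465 0.1401 0.07  ]
top finnear [0.5139 0.1389 0.07  ]
top pl [0.4988 0.2905 0.008 ]
top pr [0.5013 0.0491 0.008 ]
top boltl [0.5072 0.2827 0.008 ]
top boltr [0.5089 0.0583 0.008 ]
top stopT [0.5505 0.2325 0.024 ]
top stopTr [0.5507 0.2227 0.024 ]
top stopB [0.5083 0.2323 0.024 ]
top bar [0.531  0.1098 0.02  ]
sc finfarL [0.5173 0.161  0.07  ]
sc finfarR [0.5201 0.1492 0.07  ]
sc boltr [0.5067 0.0606 0.008 ]
sc boltl [0.5048 0.2859 0.008 ]
sc stopfar [0.5109 0.2266 0.024 ]
sc stopnear [0.555  0.2252 0.024 ]
```

The fin's lit top reads as y≈0.152, x≈0.532 in both views (the dark band in top is its shaded right side). Yaw is about 0.5°. I'll move above it now.

Call:
{"fn": "send_rows", "kwargs": {
  "steps": [
    [[-0.0245,0.0316,0],[0,0,-0.05],0.087],
    [[-0.049,0.0632,0],[0,0,-0.1],0.087],
    [[-0.0735,0.0948,0],[0,0,-0.15],0.087],
    [[-0.098,0.1264,0],[0,0,-0.2],0.087],
    [[-0.1225,0.158,0],[0,0,-0.25],0.087]
  ]
}}

```text
time_s: 0.52
tool_pos: [0.2861, 0.469, 0.2221]
tool_rot: [-180.0, 0.0, 89.9]
force: [1.2, 1.1, -0.4]
grip_width: 0.0868
```

Call:
{"fn": "send_rows", "kwargs": {
  "steps": [
    [[-0.032,0.0245,0],[0,0,0],0.087],
    [[-0.064,0.049,0],[0,0,0],0.087],
    [[-0.096,0.0735,0],[0,0,0],0.087],
    [[-0.128,0.098,0],[0,0,0],0.087],
    [[-0.16,0.1225,0],[0,0,0],0.087]
  ]
}}

```text
time_s: 0.93
tool_pos: [0.408, 0.3085, 0.2224]
tool_rot: [-180.0, -0.0, 89.8]
force: [0.1, 0.2, -0.4]
grip_width: 0.087
```

Call:
{"fn": "send_rows", "kwargs": {
  "steps": [
    [[-0.032,0.0245,0],[0,0,0],0.07],
    [[-0.064,0.049,0],[0,0,0],0.07],
    [[-0.096,0.0735,0],[0,0,0],0.07],
    [[-0.128,0.098,0],[0,0,0],0.07],
    [[-0.158,0.123,0],[0,0,0],0.07]
  ]
}}

```text
time_s: 1.35
tool_pos: [0.5303, 0.1498, 0.2225]
tool_rot: [-180.0, -0.0, 89.8]
force: [0.8, 0.5, 0.4]
grip_width: 0.0708
```

```bash
python3 - <<'E'
from cell import env
import cv2
from h import *
o=env.get_obs();print(o['time_s'],o['tool_pos'],o['tool_rot'],o['grip_width'],o['force'])
c=env.read_camera('wrist');cv2.imwrite('pics/w1.png',c['pixels'][:,:,::-1]);print({k:v for k,v in c.items() if k!='pixels'})
f,cx,cy=c['fx'],c['cx'],c['cy']
p=np.array(c['position']);r=R.from_euler('xyz',c['rotation'],degrees=True)
for X in ([.532,.152,.07],[.547,.145,.07],[.517,.159,.07]):
    q=r.inv().apply(np.array(X)-p);print(cx+f*q[0]/-q[2],cy+f*-q[1]/-q[2])
E
```

```text
1.35 [0.53031699 0.14978621 0.22246488] [-1.79990039e+02 -1.16444251e-04  8.97608496e+01] 0.07080551728968221 [0.83526856 0.4901184  0.37147015]
{'fx': 297.2921212779532, 'fy': 297.2921212779532, 'cx': 279.7412297421747, 'cy': 213.00775279808087, 'position': array([0.46042259, 0.15042073, 0.38363123]), 'rotation': array([-1.48611775e+01, -1.14903311e-02,  8.98007463e+01])}
281.3736083204284 202.593505349701
275.00564356470034 215.98652241432316
287.8960201075845 188.8756573843368
```

View pics/w1.png

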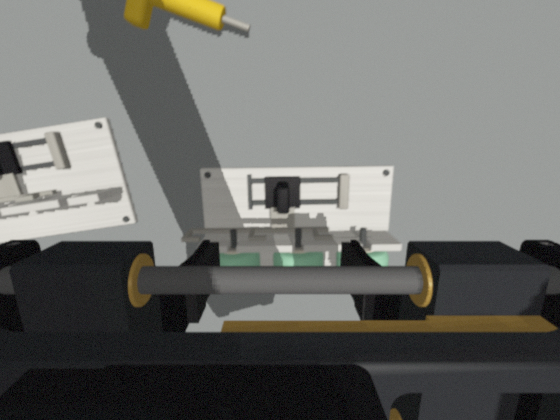

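The wrist view shows the fin at about (282,198), within a few pixels of the prediction (281,202). It lies between the fingers and clear of the hooks. I'll descend.

Call:
{"fn": "send_rows", "kwargs": {
  "steps": [
    [[0.002,0,0.035],[0,0,0],0.06],
    [[0.002,0,0.07],[0,0,0],0.06],
    [[0.002,0,0.105],[0,0,0],0.06],
    [[0.002,0,0.14],[0,0,0],0.06],
    [[0.002,0,0.165],[0,0,0],0.06]
  ]
}}

```text
time_s: 1.82
tool_pos: [0.5276, 0.1536, 0.0542]
tool_rot: [-179.8, 0.1, 89.8]
force: [-0.8, 0.5, 0.5]
grip_width: 0.0605
```

```bash
python3 - <<'E'
from cell import env
import cv2
o=env.get_obs();print(o['tool_pos'],o['force'])
for n in ['scene','wrist']:
    c=env.read_camera(n);a=c['pixels'][:,:,::-1]
    a=a[180:360,300:540] if n=='scene' else a
    cv2.imwrite(f'pics/{n}2.png',cv2.resize(a,None,fx=3.2,fy=3.2) if n=='scene' else a)
E
```

```text
[0.527616   0.15359755 0.05419005] [-0.81945152  0.49836203  0.51899832]
```

View pics/scene2.png

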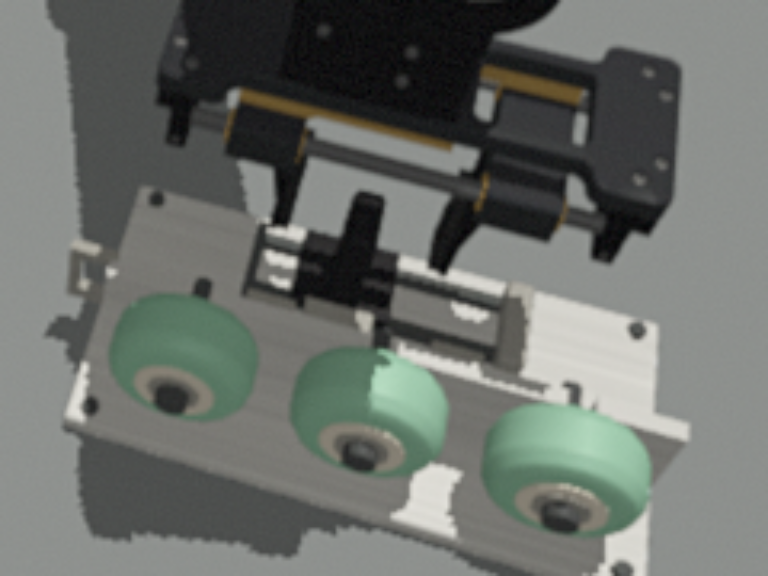

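View pics/wrist2.png

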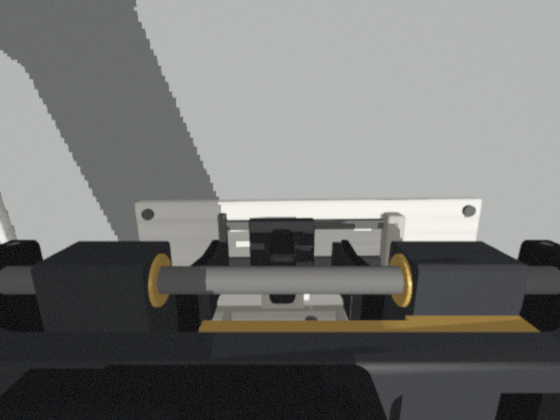

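The fin (scene crop about (368,200)) sits between the two fingertips at (285,220) and (440,265). I'll go down the last 18 mm and close gently.

Call:
{"fn": "send_rows", "kwargs": {
  "steps": [
    [[0,0.002,0.01],[0,0,0],0.06],
    [[0,0.002,0.017],[0,0,0],0.06],
    [[0,0.002,0.017],[0,0,0],0.0],
    [[0,0.002,0.017],[0,0,0],0.0],
    [[0,0.002,0.017],[0,0,0],0.0]
  ],
  "grip_force": 12
}}

```text
time_s: 2.33
tool_pos: [0.5326, 0.1544, 0.0418]
tool_rot: [179.9, -0.1, 89.8]
force: [-0.0, -0.5, -0.0]
grip_width: 0.0474
```

Call:
{"fn": "send_rows", "kwargs": {
  "steps": [
    [[0,0,0],[0,0,0],0.0],
    [[0,0,0],[0,0,0],0.0],
    [[0,0,0],[0,0,0],0.0],
    [[0,0,0],[0,0,0],0.0],
    [[0,0,0],[0,0,0],0.0]
  ]
}}

```text
time_s: 2.75
tool_pos: [0.5318, 0.154, 0.0407]
tool_rot: [180.0, -0.0, 89.8]
force: [-0.3, 0.1, -0.5]
grip_width: 0.0145
```

Gripped at 14.5 mm, which matches the fin. Now I slide left.

Call:
{"fn": "send_rows", "kwargs": {
  "steps": [
    [[0.007,0,0],[0,0,0],0.0],
    [[0.014,0,0],[0,0,0],0.0],
    [[0.021,0,0],[0,0,0],0.0],
    [[0.028,0,0],[0,0,0],0.0],
    [[0.035,0,0],[0,0,0],0.0]
  ]
}}

```text
time_s: 3.17
tool_pos: [0.5315, 0.1899, 0.0407]
tool_rot: [-180.0, 0.0, 89.8]
force: [-2.7, -3.2, 5.1]
grip_width: 0.0137
```

Call:
{"fn": "send_rows", "kwargs": {
  "steps": [
    [[0.003,0,0],[0,0,0],0.0],
    [[0.006,0,0],[0,0,0],0.0],
    [[0.009,0,0],[0,0,0],0.0],
    [[0.009,0,0],[0,0,0],0.0],
    [[0.009,0,0],[0,0,0],0.0]
  ]
}}

```text
time_s: 3.58
tool_pos: [0.5314, 0.1995, 0.0407]
tool_rot: [-180.0, -0.1, 89.8]
force: [-4.4, -0.3, 4.3]
grip_width: 0.0142
```

Call:
{"fn": "send_rows", "kwargs": {
  "steps": [
    [[0.001,0,0],[0,0,0],0.0],
    [[0.002,0,0],[0,0,0],0.0],
    [[0.003,0,0],[0,0,0],0.0],
    [[0.003,0,0],[0,0,0],0.0],
    [[0.003,0,0],[0,0,0],0.0]
  ]
}}

```text
time_s: 4.0
tool_pos: [0.5314, 0.2013, 0.0407]
tool_rot: [-179.9, -0.0, 89.8]
force: [-3.9, -2.4, 6.3]
grip_width: 0.0139
```

```bash
python3 - <<'E'
from cell import env
import cv2
o=env.get_obs();print(o['tool_pos'],o['force'])
for n in ['scene']:
    c=env.read_camera(n);a=c['pixels'][:,:,::-1]
    a=a[180:360,300:540]
    cv2.imwrite(f'pics/{n}3.png',cv2.resize(a,None,fx=3.2,fy=3.2))
E
```

```text
[0.53135836 0.20132858 0.04066782] [-3.86419763 -2.44600867  6.27250116]
```

View pics/scene3.png

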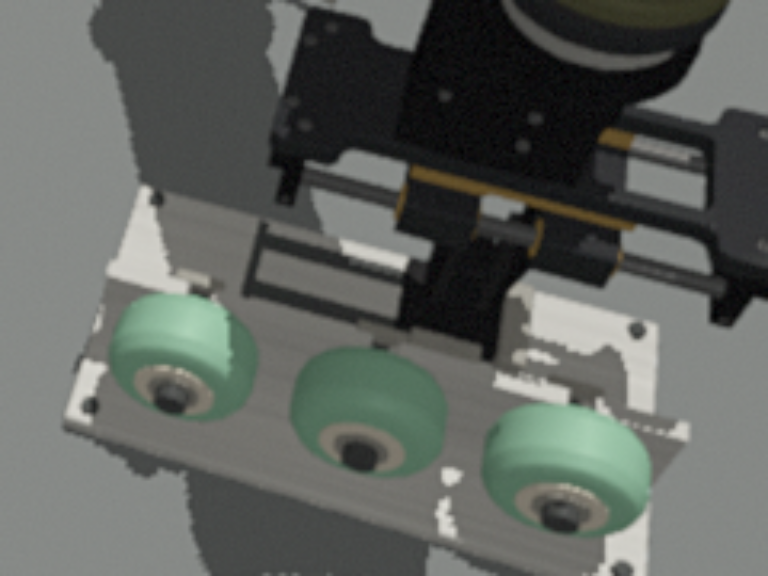

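The carriage (right edge about x=497) now looks to be at the stop (about x=500). I'll nudge further to confirm contact.

Call:
{"fn": "send_rows", "kwargs": {
  "steps": [
    [[0.001,0,0],[0,0,0],0.0],
    [[0.002,0,0],[0,0,0],0.0],
    [[0.003,0,0],[0,0,0],0.0],
    [[0.004,0,0],[0,0,0],0.0],
    [[0.004,0,0],[0,0,0],0.0]
  ]
}}

```text
time_s: 4.47
tool_pos: [0.5314, 0.2021, 0.0406]
tool_rot: [-179.9, 0.2, 89.7]
force: [-5.4, -7.9, 9.1]
grip_width: 0.0139
```

The tool was commanded 4 mm further, moved 0.8 mm, and the force rose: it is against the stop. Release and lift.

Call:
{"fn": "send_rows", "kwargs": {
  "steps": [
    [[0,0,0],[0,0,0],0.05],
    [[0,0,0],[0,0,0],0.05],
    [[0,0,0],[0,0,0],0.05],
    [[0,0,0],[0,0,0],0.05],
    [[0,0,0],[0,0,0],0.05]
  ]
}}

```text
time_s: 4.88
tool_pos: [0.5321, 0.2058, 0.0405]
tool_rot: [180.0, -0.0, 89.8]
force: [0.7, 0.1, 0.2]
grip_width: 0.0393
```

Call:
{"fn": "send_rows", "kwargs": {
  "steps": [
    [[-0.002,0,-0.02],[0,0,0],0.05],
    [[-0.002,0,-0.055],[0,0,0],0.05],
    [[-0.002,0,-0.09],[0,0,0],0.05],
    [[-0.002,0,-0.125],[0,0,0],0.05],
    [[-0.002,0,-0.16],[0,0,0],0.05]
  ]
}}

```text
time_s: 5.3
tool_pos: [0.5318, 0.2033, 0.2022]
tool_rot: [180.0, -0.0, 89.8]
force: [0.8, 0.3, 0.5]
grip_width: 0.0496
```

Call:
{"fn": "send_rows", "kwargs": {
  "steps": [
    [[0,-0.02,-0.03],[0,0,0],0.05],
    [[0,-0.04,-0.06],[0,0,0],0.05],
    [[0,-0.06,-0.06],[0,0,0],0.05],
    [[0,-0.06,-0.06],[0,0,0],0.05],
    [[0,-0.06,-0.06],[0,0,0],0.05]
  ]
}}

```text
time_s: 5.72
tool_pos: [0.4716, 0.2039, 0.2611]
tool_rot: [179.9, -0.1, 89.9]
force: [-0.3, 0.8, 0.1]
grip_width: 0.0501
```

```bash
python3 - <<'E'
from cell import env
import cv2
o=env.get_obs();print(o['time_s'],o['tool_pos'],o['force'],abs(o['joint_velocities']).max())
c=env.read_camera('scene');a=c['pixels'][:,:,::-1]
cv2.imwrite('pics/s4.png',cv2.resize(a[140:360,120:540],None,fx=1.9,fy=1.9))
E
```

```text
5.7167 [0.47163304 0.2039436  0.26114867] [-0.28452352  0.80883139  0.14844098] 2.382269107091709
```

View pics/s4.png

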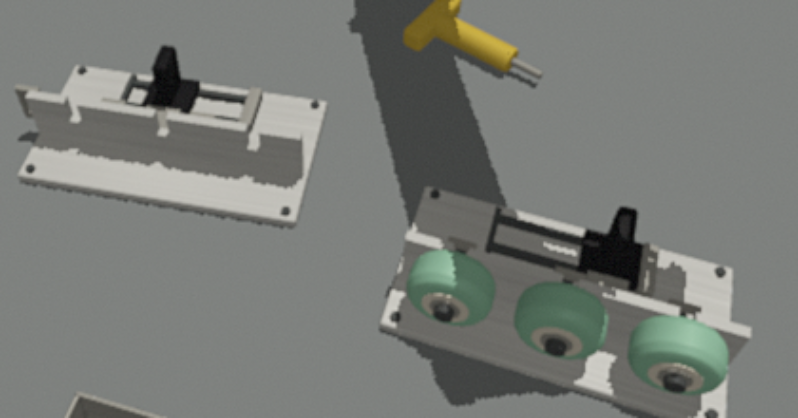

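The loaded carriage (right edge about x=643) sits against the stop (x=645). The empty stand's grip at (167,70) has not moved, and the arm is clear.

```bash
python3 -c "
from cell import env
print(env.sign_off())"
```

```text
the job is handed in; nothing more can be done
None
```

I gripped the black grip on the wheel-loaded stand (the robot's left one) and slid it about 48 mm left, until its carriage met the steel end stop. Then I released it, lifted clear and handed the job in at about 5.8 s.

- **At the stop:** commanding 4 mm more moved the tool only 0.8 mm, and the force rose to about 8 N along the slide. The final picture shows the carriage against the stop.
- **Empty stand:** its grip looks unmoved in the final picture, and the arm never went near it.
- **Robot clear:** the force reads about zero with the tool well above everything.
- **Disagreement:** my first reading of the fin in the top view was about 13 mm too far right, because I took its shaded side for its top. The scene view and the carriage position corrected this before I moved.

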